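Set the microscope illuminator's attenuator to its third click and light the lamp

TASK

On the microscope illuminator, push the tall attenuator lever back to its end stop at the end away from the round button, then push it the other way, counting the clicks, and leave it resting in the third one without ever running past it. Only then press the round button fully down and let it come back up. Do it all with the fingertips, gently and without gripping or lifting anything, and leave the short iris pin and everything else where it is.

Things in the scene. Friction and masses are not known exactly. Their poses are not given: they have to be found in the camera images.
- illuminator: white box-shaped LED lamp unit, 160 mm deep (x) by 260 mm wide (y), flat grey top 85 mm above the table, fixed to it; origin at the centre of its underside, y to its left, x to its rear, place and yaw vary. In its frame the lever runs along y at x = -5 mm, from y = -85 (end stop) to -15 mm; the iris pin at x = -60 mm, y = -35 to +35 mm; the round button is at x = -5, y = +85 mm
- attenuator_top (a point): centre of the top of the attenuator lever: an upright black paddle in a slot on top of the unit, 28 mm wide across the slot (unit's x), 10 mm thick along it (unit's y), its top 42 mm above the unit's top surface, its lowest 10 mm a thin stem. Axes as the unit's
- attenuator (a joint): lever travel along the unit's +y (towards the button), m: 0 = end stop away from the button. Sprung notches every 14 mm: first click 0.014, second 0.028, third 0.042, then 0.056, 0.070. Starts in the first or second. Leaving a notch takes about 5 N at first, falling to nothing half-way to the next, where the lever snaps ahead by itself, some 7 mm clear of the pusher
- iris_pin_top (a point): centre of the top of the iris pin, a short black round pin 12 mm in diameter and 20 mm tall standing in the second slot, on the robot's side of the attenuator lever; to be left alone
- iris_pin (a joint): travel of the iris pin along the unit's y, in m, 0 to 0.07; it stays where it is pushed, and is to be left alone
- lamp_button_top (a point): centre of the top of the lamp button: a round grey push button 30 mm in diameter in a black housing on top of the unit; its top, when up, stands 22 mm above the unit's top surface
- lamp_button (a joint): how far the lamp button is pressed, in m: 0 = up, 0.006 = fully down (takes about 5 N); it springs back
- small_dish: small glass dish with lid, 40 mm in diameter, 12 mm high, loose on top of the unit behind the levers; origin at the centre of its underside; bystander
- sample_jar: small jar, 44 mm in diameter, 60 mm high, in front of the unit (robot's side); origin under its centre; bystander
- petri_stack: stack of three petri dishes, 90 mm in diameter, 43 mm high, beside the unit on its +y side; origin under its centre; bystander
- foil_beaker: glass beaker capped with foil, 76 mm in diameter, 93 mm high, behind the unit; origin under its centre; bystander
- reagent_bottle: bottle, 60 mm in diameter, 130 mm high, beside the unit on its -y side towards the rear; origin under its centre; bystander
- tip_box: pipette tip box, 85 x 125 mm, 70 mm high, on the table at the left; origin under its centre; bystander
- forceps: steel forceps 120 mm long lying on the table at the right; origin under the middle; bystander

How it is judged:
By the outcome, as a careful person would: the job done as asked, in the order asked, and still so for the second after the job is handed in, with the robot touching nothing.
It also fails if it takes over 69 s, if anything falls off the work surface, if the arm or the gripper's body presses on something with over 40 N, if the wrist force passes 120 N, or if a joint passes its speed limit or range.

ROBOT

A 6-joint arm with a two-finger parallel gripper is mounted at the origin on the work surface. World frame = base frame: x ahead of the robot, y to its left, z up, the work surface at z = 0. Lengths are in m, angles in rad, forces in N, time in s.
With the tool pointing down it reaches from about 0.35 to 0.85 m from the base axis. Payload 8.1 kg.
Tool frame: the origin (TCP) lies on the centre line of the jaws, within the pads' length; the fingertips stand 19 mm ahead of it and the grasp point (between the pads) is the TCP (robot.tips_ahead is the distance from the TCP to the fingertips, in m); y points along the fingers, z is the direction in which the jaws open and shut, and the axes are right-handed (so a half turn about y gives the same grasp; the last joint's range is limited). The gripper opens to 93 mm and grips with 3 to 60 N. Pads are 15 mm wide; open, the fingers measure 128 mm over their backs; the gripper's body (75 mm by 188 mm) begins 65 mm behind the grasp point.
Start: joints at [-0.085, 0.13, 1.488, -0, 1.523, -0.085], TCP at [0.6, 0, 0.238] pointing down, gripper open.
Joint ranges: [-2.96, 2.96], [-0.89, 2.26], [0.02, 2.5], [-1.34, 4.48], [0, 2.73], [-2.66, 2.66]. Speed limits (rad/s): [2.39, 2.39, 2.79, 3.14, 3.14, 3.14].

INTERFACE

Orientations are given as a rotation vector (axis times angle).
In Python, from plant import robot, imaging, models gives the robot as it stands.
- The arm moves only by the tool carry_out, never from a script. Its argument "motion" is one flat list of numbers, 7 for each row, row after row: the shift along the tool's x, y, z in m, then the turn, a rotation vector about the tool's x, y, z in degrees, then the opening, from -1 (shut) to 1 (fully open). A call has exactly 5 rows; each row shifts and turns the pose as measured when the row begins, along the tool's axes as they then stand; what a row does not reach is not made up. A row lasts 1/10 s, in which the tool goes at most 50 mm and 8.59 degrees, less where a joint would pass 70% of its speed; a pose out of reach is approached as far as the arm can. A call is refused whole if a number of a shift passes 0.05 or a number of a turn 8.59, either way. A call with a gripper value outside its range is refused whole. The fingers move at their own pace and stop on an object; "squeeze" is the grip in N (left out, the last holds). Time passes only in rows, so rows that do not move let the fingers close, or fill a call up. It gives the time, the measured TCP pose, the force and the opening at its end, in the units of the state.
- robot.read_state(): the state, without advancing time (a new reading comes with each control period).
- imaging.read_camera(name): name is "scene" or "side" or "wrist"; returns the picture (480x640x3 uint8, blue, green, red); there is no depth.
- imaging.camera_model(name): a dict with "K" (3x3 intrinsics, pixels), "position" and "orientation" of the camera in the world. Camera axes: x right, y down, z forward; pixel columns grow to the right and rows downward; lengths in m; the calibration is good to about 2 mm. The wrist camera is an equidistant fisheye: a pixel r from the principal point sees the ray r / f radians off the axis. A picture is of the moment at which its call begins: read the wrist's pose just before it. camera_model takes no time and is no camera call; for the wrist camera it gives the pose at the moment of the call.
- robot.close_job(): hands the job in, once; it reports no verdict.
Trained networks look in the newest picture that a camera, given by its name, has taken for a name from the list of things; names that differ only in an ending like _2 or _b are one class to them, and where a whole thing is asked for, a point or a joint stands for the part that bears it (a point fixed in the world has none). Each returns a list of dicts, best first, with "confidence" (0 to 1); they miss things now and then, are a little off and sometimes report something else, mostly with a low value. They report only what shows in the picture. A call takes as long as a camera call.
- models.outline_of(camera, thing): "pixels" (480x640 bool, what is visible of it) and "pixel" ([column, row] in pixels, amid what is visible of it).
The state is a dict: "t": time; "q": joint angles; "dq": joint speeds; "joint_torque": joint torques, N m; "tool_pos": TCP position; "orientation": TCP orientation; "force": force on the tool from outside, world axes, zero at the start; "wrist_torque": the same for the moment, N m; "opening": finger opening in m.
Only numpy, scipy, OpenCV 4.12 (cv2) and the standard library are available. Lean on these libraries where they do the work, as an engineer would, in place of code of your own. Each camera call takes 0.05 s, during which the arm holds its last target.

## Working session

There is one attempt and no reset: what is moved stays moved. The work goes in short steps, Python scripts to look and compute and a tool call to move; the robot and the scene stay as the last step left them, time stands still between calls to the robot, and variables do not carry over. Pictures are saved under pics/ and viewed, and the job is handed in when it is done.

Besides the shell and the picture viewer there is one more tool, called after ">>>" as name(argument=value, ...), one argument or row to a line, values as JSON. carry_out: Moves the arm, as the interface text tells. Its arguments: {"type":"object","properties":{"motion":{"type":"array","items":{"type":"number"}},"squeeze":{"type":"number"}},"required":["motion"]}

```bash
ls; mkdir -p pics; python3 - <<'E'
from plant import robot, imaging, models
import cv2
s=robot.read_state();print({k:(v if not hasattr(v,'round') else v) for k,v in s.items()}, robot.tips_ahead)
for n in ["scene","side","wrist"]:
    im=imaging.read_camera(n);cv2.imwrite(f"pics/{n}0.png",im)
    m=imaging.camera_model(n);print(n,m)
    for t in ["illuminator","attenuator_top","iris_pin_top","lamp_button_top","small_dish"]:
        r=models.outline_of(n,t);print(n,t,[(round(d["confidence"],2),d["pixel"],int(d["pixels"].sum())) for d in r][:3])
E
```

```text
pics
{'t': 0.0, 'q': array([-8.54141976e-02,  1.31164907e-01,  1.48931032e+00, -3.42221168e-06,
        1.52298573e+00, -8.53830625e-02]), 'dq': array([-0.00071547,  0.00016764, -0.00042882, -0.00119182, -0.00100497,
        0.0012804 ]), 'joint_torque': array([-1.61290725e-03, -5.59853125e+01, -4.91755986e+01,  7.67333270e-02,
        3.59135563e-02, -2.97389461e-04]), 'tool_pos': array([5.99453268e-01, 5.94065455e-05, 2.36568137e-01]), 'orientation': array([-1.21044094,  1.21066701, -1.2082267 ]), 'force': array([ 1.81889878, -0.42661096,  0.11771302]), 'wrist_torque': array([-0.00599404, -0.029749  ,  0.01283477]), 'opening': 0.09292344671990133} 0.019
scene {'K': array([[500.23964651,   0.        , 325.21673994],
       [  0.        , 500.23964651, 236.40136395],
       [  0.        ,   0.        ,   1.        ]]), 'position': array([ 1.04311607, -0.5945065 ,  1.11138342]), 'orientation': array([-2.30646783, -0.83826022,  0.28956922])}
scene illuminator [(0.88, [336.1, 260.7], 4972), (0.66, [147.4, 310.6], 256)]
scene attenuator_top [(0.52, [322.9, 250.1], 113)]
scene iris_pin_to
[... 431 characters left out ...]
op []
side iris_pin_top []
side lamp_button_top []
side small_dish [(0.75, [361.2, 219.4], 175)]
wrist {'K': array([[371.64829954,   0.        , 319.8311512 ],
       [  0.        , 371.64829954, 246.67204049],
       [  0.        ,   0.        ,   1.        ]]), 'position': array([0.60014252, 0.08545021, 0.38537271]), 'orientation': array([ 2.83524286e+00, -2.25062424e-03, -6.35093142e-04])}
wrist illuminator [(0.73, [275.7, 127.2], 47994), (0.16, [183.5, 24.1], 2061)]
wrist attenuator_top [(0.72, [233.3, 192.2], 813)]
wrist iris_pin_top [(0.77, [199.5, 91.4], 232), (0.28, [234.9, 191.7], 713)]
wrist lamp_button_top [(0.72, [303.3, 8.6], 727)]
wrist small_dish [(0.98, [348.8, 108.3], 1963)]
```

View pics/scene0.png

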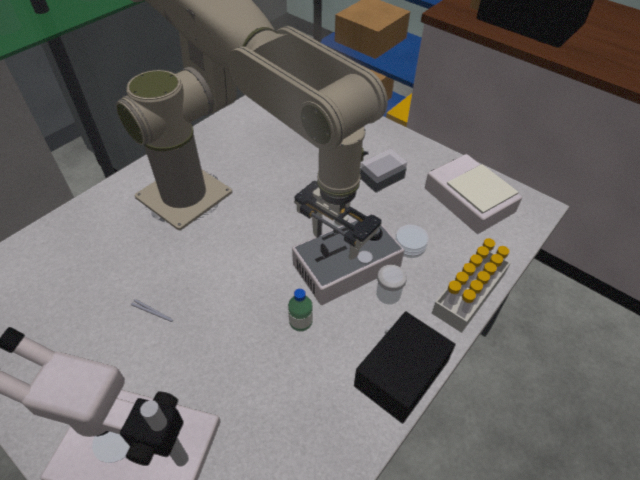

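View pics/side0.png

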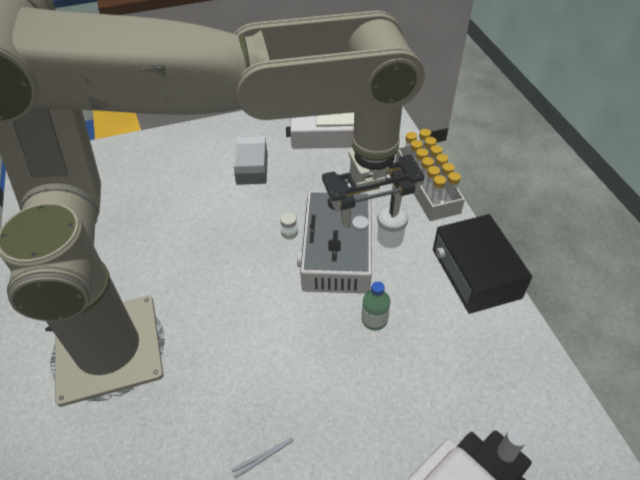

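View pics/wrist0.png

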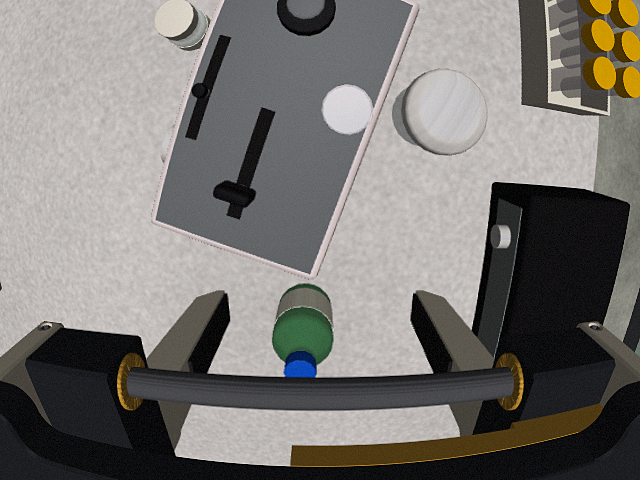

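The pictures show the lever near the -y end of its slot at wrist (235,192). The iris pin is at (200,91), the button at (305,8), and the dish at (348,108). Next I fit the unit's pose from these.

```bash
cat > h.py <<'E'
from plant import robot, imaging, models
import numpy as np, cv2
from scipy.spatial.transform import Rotation as R
from scipy.optimize import least_squares
def proj(m,P,fish):
    P=np.atleast_2d(P);c=R.from_rotvec(m["orientation"]).inv().apply(P-m["position"])
    K=m["K"]
    if fish:
        r=np.hypot(c[:,0],c[:,1]);th=np.arctan2(r,c[:,2]);d=c[:,:2]/r[:,None]*th[:,None]
    else: d=c[:,:2]/c[:,2:]
    return d*[K[0,0],K[1,1]]+[K[0,2],K[1,2]]
def U(p,Q): # unit->world
    Q=np.atleast_2d(Q);c,s=np.cos(p[2]),np.sin(p[2])
    return np.c_[p[0]+c*Q[:,0]-s*Q[:,1],p[1]+s*Q[:,0]+c*Q[:,1],Q[:,2]]
def inv(p,W):
    W=np.atleast_2d(W);c,s=np.cos(p[2]),np.sin(p[2]);d=W[:,:2]-p[:2]
    return np.c_[c*d[:,0]+s*d[:,1],-s*d[:,0]+c*d[:,1],W[:,2]]
E
python3 - <<'E'
from h import *
s=robot.read_state()
print(R.from_rotvec(s["orientation"]).as_matrix().round(3))
m=imaging.camera_model("wrist")
Q=np.array([[-80,-130,85],[80,-130,85],[-5,-50,85],[-60,0,85]])*.001
px=np.array([[153,221],[314,276],[250.5,162],[208,87.5]])
f=lambda p:(proj(m,U(p,Q),1)-px).ravel()
r=least_squares(f,[.6,.25,-.2]);print(r.x,r.fun.round(1))
p=r.x
im=cv2.imread("pics/wrist0.png")
pts=[[-80,-130,85],[80,-130,85],[80,130,85],[-80,130,85],[-5,-85,85],[-5,-15,85],[-60,-35,85],[-60,35,85],[-5,85,107],[-5,-85,127],[-5,-71,127],[-5,-57,127]]
for q in proj(m,U(p,np.array(pts)*.001),1):
    cv2.drawMarker(im,tuple(int(v) for v in q),(0,0,255),0,8,1)
cv2.imwrite("pics/w0o.png",im)
for n in ["scene","side"]:
    im=cv2.imread(f"pics/{n}0.png");mm=imaging.camera_model(n)
    for q in proj(mm,U(p,np.array(pts)*.001),0): cv2.drawMarker(im,tuple(int(v) for v in q),(0,0,255),0,6,1)
    cv2.imwrite(f"pics/{n}0o.png",cv2.resize(im[180:330,250:450],None,fx=4,fy=4)[:600,:800])
for h in (.127,):
  for l in (0,14,28): print(l,proj(m,U(p,[-.005,-.085+l*.001,h]),1))
E
```

```text
[[ 0.  0.  1.]
 [-1. -0.  0.]
 [ 0. -1.  0.]]
[ 0.56535737  0.10926268 -0.3376653 ] [-4.3  1.8  3.4  3.8  0.4 -1.3 -0.5 -3.3]
0 [[226.6811803 211.3061689]]
14 [[231.8618645  193.19763794]]
28 [[237.33116895 174.71229157]]
```

View pics/w0o.png

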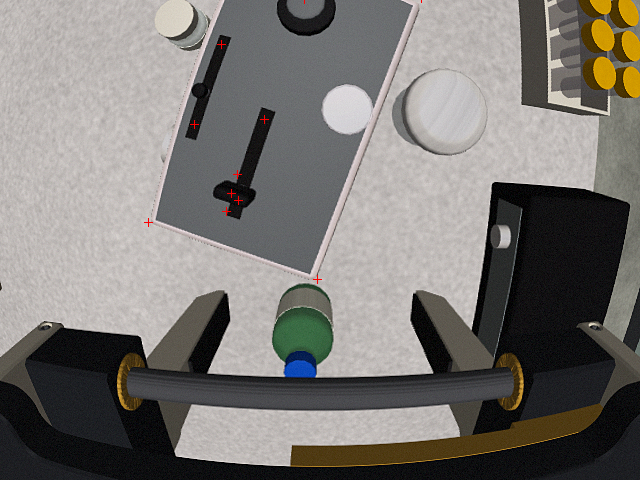

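View pics/side0o.png

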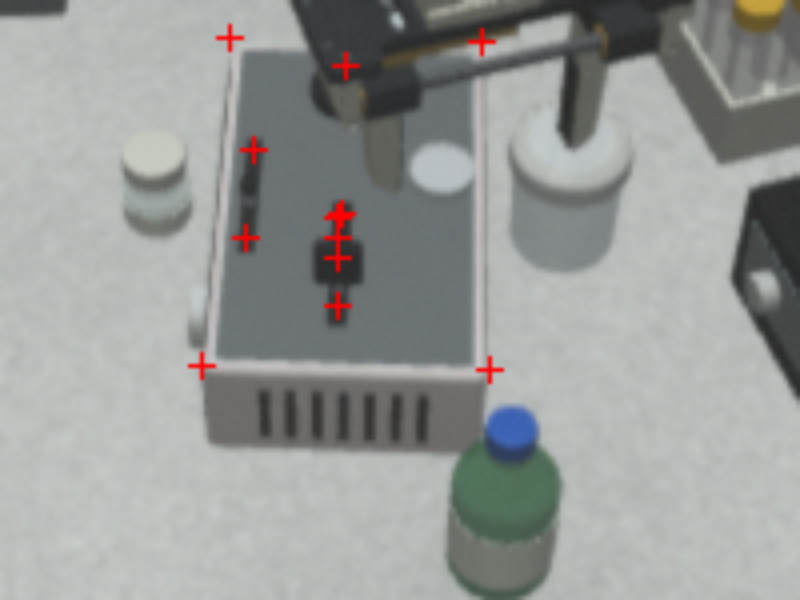

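The lever is most likely in the first click. I'll shut and align the gripper and move over the unit, then take a second, better wrist view.

>>> carry_out(
  motion=[-0.015,0,-0.01,0,3.87,0,-1,-0.015,0,-0.01,0,3.87,0,-1,-0.015,0,-0.01,0,3.87,0,-1,-0.015,0,-0.01,0,3.87,0,-1,-0.015,0,-0.01,0,3.87,0,-1],
  squeeze=5,
)

```text
t: 1.4
tool_pos: [0.5604, 0.0809, 0.2374]
orientation: [-1.021, 1.464, -1.465]
force: [1.1, 0.1, -0.3]
opening: 0.0576
```

>>> carry_out(
  motion=[0,0,0,0,0,0,-1,0,0,0,0,0,0,-1,0,0,0,0,0,0,-1,0,0,0,0,0,0,-1,0,0,0,0,0,0,-1],
)

```text
t: 1.9
tool_pos: [0.5605, 0.0809, 0.2377]
orientation: [-1.023, 1.461, -1.463]
force: [0.3, -0.7, -0.2]
opening: 0.0175
```

```bash
python3 - <<'E'
from h import *
m=imaging.camera_model("wrist");im=imaging.read_camera("wrist");cv2.imwrite("pics/wrist1.png",im)
s=robot.read_state();print(s["t"],s["tool_pos"],s["force"],s["opening"]);print(R.from_rotvec(s["orientation"]).as_matrix().round(3))
np.savez("w1.npz",**m)
for t in ["attenuator_top","iris_pin_top","lamp_button_top"]:
    print(t,[(round(d["confidence"],2),d["pixel"]) for d in models.outline_of("wrist",t)][:3])
E
```

```text
1.95 [0.56052367 0.08085203 0.23767352] [ 0.30414691 -0.64738891 -0.37382468] 0.01314694967324523
[[-0.342  0.001  0.94 ]
 [-0.94  -0.001 -0.342]
 [ 0.001 -1.     0.001]]
attenuator_top [(0.74, [311.3, 297.3]), (0.51, [460.1, 148.4])]
iris_pin_top [(0.6, [237.7, 218.8])]
lamp_button_top [(0.7, [306.0, 98.7]), (0.33, [382.9, 184.2])]
```

View pics/wrist1.png

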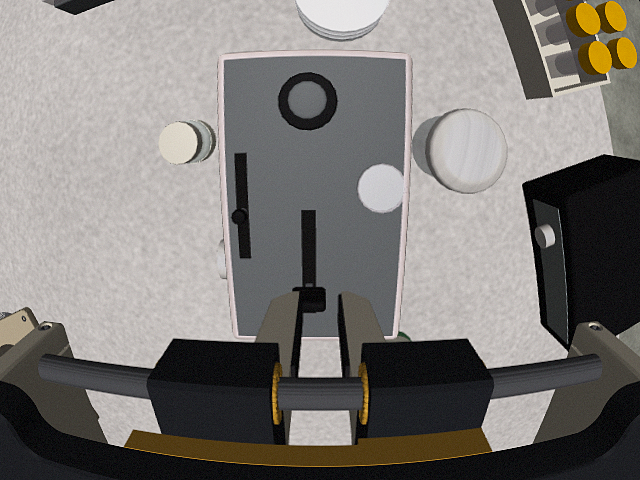

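```bash
python3 - <<'E'
from h import *
m1=dict(np.load("w1.npz"))
# view 0 camera model as printed
m0={"K":m1["K"],"position":np.array([0.60014252,0.08545021,0.38537271]),"orientation":np.array([2.83524286,-2.25062424e-03,-6.35093142e-04])}
def pts(v):
    L1,L2,z=v[3:6]
    a=np.array([[-.005,.085,z+.022],[-.005,-.05+L1,z],[-.06,L2,z],[-.06,-L2,z],[-.08,-.13,z],[-.08,.13,z],[.08,.13,z]])
    b=np.array([[-.08,-.13,z],[.08,-.13,z],[-.005,-.05+L1,z],[-.005,-.05-L1,z],[-.06,L2,z],[-.06,-L2,z]])
    return a,b
p1=np.array([[306.5,99.5],[308.5,210],[240.5,153],[245.5,258.5],[234,338.5],[219.5,53],[411.5,52]])
p0=np.array([[152,221],[314,277],[268,108],[233.5,217],[226,37],[189.5,138]])
def f(v):
    a,b=pts(v);return np.r_[(proj(m1,U(v,a),1)-p1).ravel(),(proj(m0,U(v,b),1)-p0).ravel(),(v[5]-.085)*500]
r=least_squares(f,[.565,.109,-.338,.04,.04,.085],loss="soft_l1")
v=r.x;print(v.round(4));F=f(v);print(F[:14].reshape(-1,2).round(1).tolist(),F[14:-1].reshape(-1,2).round(1).tolist())
np.save("p.npy",v)
z=v[5]
for l in (0,14,28): print(l,proj(m1,U(v,[[-.005,-.085+l*.001,z+.042],[-.019,-.08+l*.001,z+.042]]),1).round(1).tolist(),proj(m0,U(v,[[-.005,-.085+l*.001,z+.042]]),1).round(1).tolist())
print("tcp unit",inv(v,[0.5605,.0809,.2377]))
im=cv2.imread("pics/wrist1.png");cv2.imwrite("pics/w1c.png",cv2.resize(im[180:350,210:410],None,fx=4,fy=4,interpolation=2)[:600])
im=cv2.imread("pics/wrist0.png");cv2.imwrite("pics/w0c.png",cv2.resize(im[100:250,150:350],None,fx=4,fy=4,interpolation=2)[:600])
E
```

```text
[ 0.5644  0.1066 -0.3498  0.0475  0.0451  0.0817]
[[-0.1, 0.3], [-0.6, -1.9], [0.2, -0.7], [0.3, -2.1], [-1.4, 0.3], [-3.5, 0.4], [0.3, 0.1]] [[-3.6, 2.3], [0.4, 4.5], [0.6, 0.7], [-0.1, -0.7], [0.1, -0.2], [2.0, 0.3]]
0 [[307.6, 320.7], [290.0, 315.1]] [[225.5, 213.4]]
14 [[307.4, 305.1], [289.4, 299.3]] [[230.8, 195.7]]
28 [[307.1, 288.9], [288.8, 282.9]] [[236.4, 177.6]]
tcp unit [[ 0.00509146 -0.02547303  0.2377    ]]
```

View pics/w1c.png

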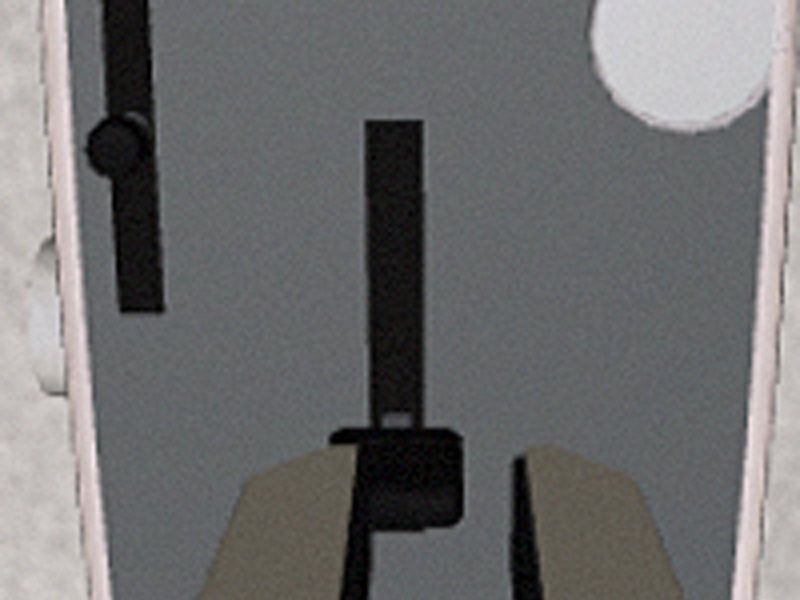

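View pics/w0c.png

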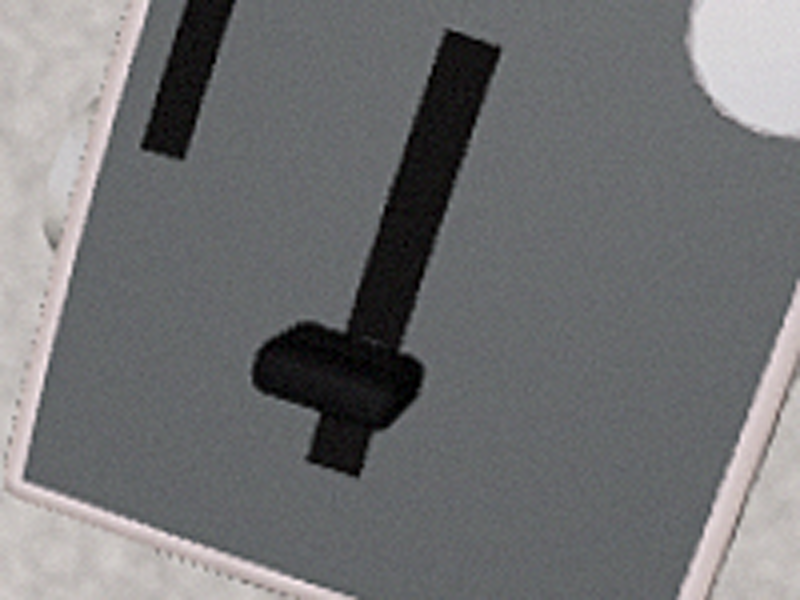

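The lever is in the first click: its top is at about wrist row 307, against 305 predicted for 14 mm and 289 for 28 mm. I'll centre on the paddle and descend on its button side with clearance.

>>> carry_out(
  motion=[0,0.025,-0.0025,0,0,0,-1,0,0.025,-0.0025,0,0,0,-1,0,0.025,-0.0025,0,0,0,-1,0,0.02,-0.0025,0,0,0,-1,0,0,0,0,0,0,-1],
)

```text
t: 2.6
tool_pos: [0.5522, 0.0842, 0.1413]
orientation: [-1.019, 1.458, -1.464]
force: [-0.5, -0.1, 0.1]
opening: 0.0007
```

```bash
cat > look.py <<'E'
import sys
from h import *
n=sys.argv[1];c=sys.argv[2] if len(sys.argv)>2 else "wrist"
v=np.load("p.npy")
im=imaging.read_camera(c);cv2.imwrite(f"pics/{n}.png",im)
s=robot.read_state();M=R.from_rotvec(s["orientation"]).as_matrix()
print(s["t"],"unit tcp mm",(inv(v,s["tool_pos"])*1000).round(2),"op",s["opening"],"F tool",(M.T@s["force"]).round(2),"yaw",np.degrees(np.arctan2(M[1,2],M[0,2])).round(2),M[2].round(3))
E
python3 look.py a1; python3 look.py a1s side; python3 - <<'E'
import cv2
im=cv2.imread("pics/a1s.png");cv2.imwrite("pics/a1sc.png",cv2.resize(im[160:310,250:450],None,fx=4,fy=4))
E
```

```text
2.65 unit tcp mm [[ -2.86 -24.87 143.03]] op 0.00020882966251858194 F tool [-0.35  0.6  -0.33] yaw -20.04 [-0.002 -1.     0.006]
2.7 unit tcp mm [[ -1.82 -24.45 144.67]] op 0.00034538728733668066 F tool [ 0.03 -0.19 -0.24] yaw -20.04 [-0.003 -1.     0.009]
```

View pics/a1.png

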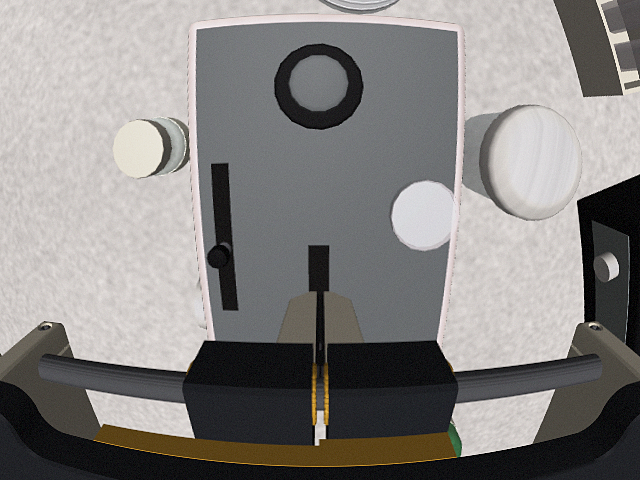

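View pics/a1sc.png

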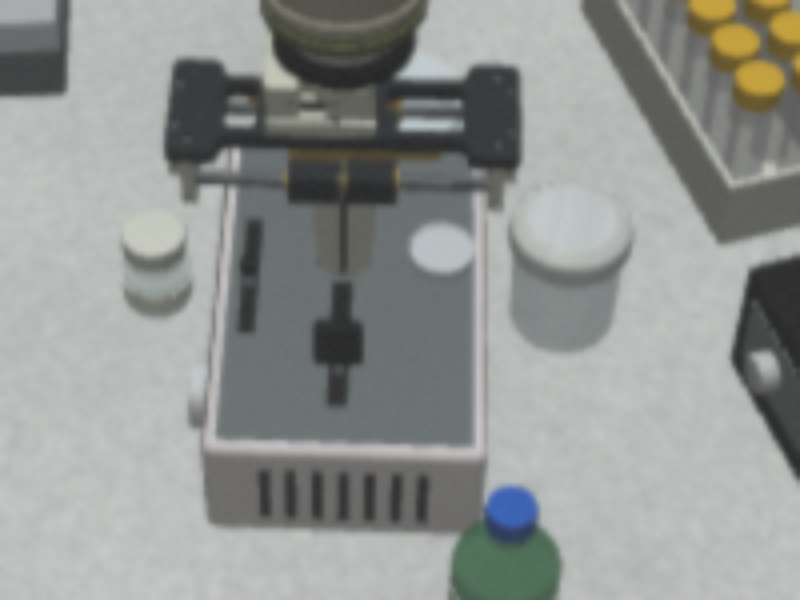

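>>> carry_out(
  motion=[0,0.01,-0.0015,0,0,0,-1,0,0.01,-0.0015,0,0,0,-1,0,0,0,0,0,0,-1,0.005,0,0,0,0,0,-1,0.005,0,0,0,0,0,-1],
)

```text
t: 3.2
tool_pos: [0.5512, 0.0759, 0.1277]
orientation: [-1.009, 1.45, -1.467]
force: [0.0, 0.9, -0.3]
opening: 0.0003
```

```bash
cat > st.py <<'E'
from h import *
v=np.load("p.npy");s=robot.read_state();M=R.from_rotvec(s["orientation"]).as_matrix()
print(s["t"],"unit tcp mm",(inv(v,s["tool_pos"])*1000).round(2),"F tool",(M.T@s["force"]).round(2),"yaw",np.degrees(np.arctan2(M[1,2],M[0,2])).round(2),M[2].round(3))
E
python3 st.py
```

```text
3.2 unit tcp mm [[ -1.92 -33.39 127.72]] F tool [-0.82  0.27 -0.25] yaw -20.0 [-0.006 -1.     0.015]
```

>>> carry_out(
  motion=[0.004,0.003,-0.002,-0.9,0,0,-1,0.004,0,-0.001,0,0,0,-1,0.004,0,0,0,0,0,-1,0.004,0,0,0,0,0,-1,0,0,0,0,0,0,-1],
)

```text
t: 3.7
tool_pos: [0.5425, 0.0594, 0.1253]
orientation: [-1.018, 1.465, -1.458]
force: [-0.3, 0.0, 0.8]
opening: 0.0006
```

```bash
python3 st.py
```

```text
3.7 unit tcp mm [[ -4.42 -51.85 125.31]] F tool [ 0.06 -0.82 -0.29] yaw -20.07 [-0.006 -1.    -0.   ]
```

>>> carry_out(
  motion=[0.003,0,0,0,0,0,-1,0.003,0,0,0,0,0,-1,0.002,0,0,0,0,0,-1,0.002,0,0,0,0,0,-1,0,0,0,0,0,0,-1],
)

```text
t: 4.2
tool_pos: [0.5395, 0.0509, 0.1255]
orientation: [-1.015, 1.464, -1.456]
force: [1.8, 2.7, -1.1]
opening: 0.0009
```

```bash
python3 st.py
```

```text
4.2 unit tcp mm [[ -4.38 -60.9  125.47]] F tool [-3.18  1.18  0.76] yaw -20.04 [-0.009 -1.     0.   ]
```

>>> carry_out(
  motion=[0.002,0,0,0,0,0,-1,0.002,0,0,0,0,0,-1,0.002,0,0,0,0,0,-1,0.001,0,0,0,0,0,-1,0,0,0,0,0,0,-1],
)

```text
t: 4.7
tool_pos: [0.5365, 0.0428, 0.1253]
orientation: [-1.017, 1.464, -1.457]
force: [0.1, -0.6, 0.1]
opening: 0.0004
```

```bash
python3 look.py b1; python3 look.py b1s side; python3 - <<'E'
import cv2
im=cv2.imread("pics/b1s.png");cv2.imwrite("pics/b1sc.png",cv2.resize(im[160:310,250:450],None,fx=4,fy=4))
E
```

```text
4.75 unit tcp mm [[ -4.4  -69.48 125.37]] op 0.0003556901872347004 F tool [ 0.78 -0.02 -0.2 ] yaw -20.04 [-0.007 -1.     0.   ]
4.8 unit tcp mm [[ -4.39 -69.36 125.37]] op 0.0003807736755862106 F tool [-0.23  0.28  0.12] yaw -20.04 [-0.007 -1.     0.   ]
```

View pics/b1sc.png

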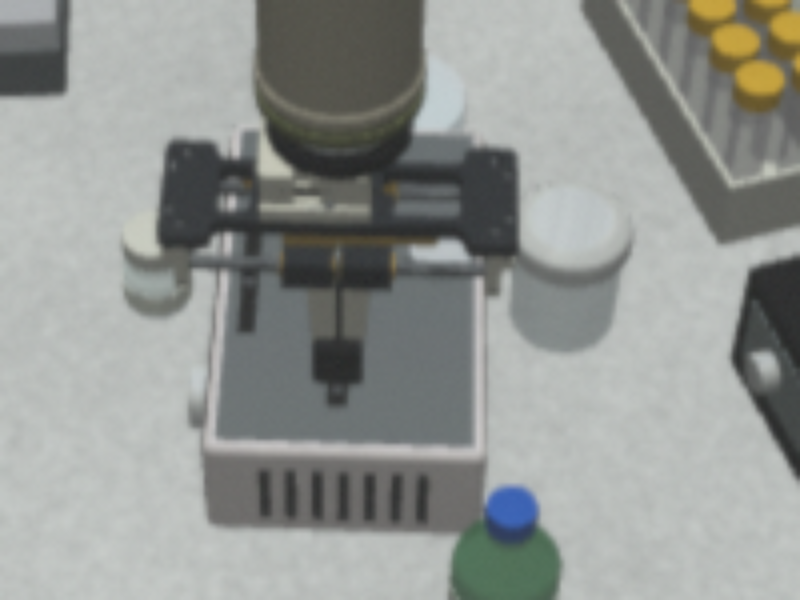

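The lever snapped free: the force dropped to 0 and its picture moved about 20 zoomed rows. I'll ease forward until the end stop is felt.

>>> carry_out(
  motion=[0.0015,0,0,0,0,0,-1,0.001,0,0,0,0,0,-1,0.001,0,0,0,0,0,-1,0.001,0,0,0,0,0,-1,0,0,0,0,0,0,-1],
)

```text
t: 5.3
tool_pos: [0.5358, 0.0408, 0.1254]
orientation: [-1.013, 1.464, -1.454]
force: [-0.1, 0.4, -0.7]
opening: 0.0004
```

```bash
python3 st.py
```

```text
5.3 unit tcp mm [[ -4.42 -71.61 125.44]] F tool [-0.33  0.74 -0.27] yaw -19.99 [-0.012 -1.     0.001]
```

>>> carry_out(
  motion=[0.0015,0,0,0,0,0,-1,0.0015,0,0,0,0,0,-1,0.0015,0,0,0,0,0,-1,0.001,0,0,0,0,0,-1,0.001,0,0,0,0,0,-1],
)

```text
t: 5.8
tool_pos: [0.5356, 0.0406, 0.1256]
orientation: [-1.003, 1.465, -1.445]
force: [2.2, 5.9, -2.3]
opening: 0.0007
```

```bash
python3 st.py
```

```text
5.8 unit tcp mm [[ -4.5  -71.89 125.59]] F tool [-6.19  2.42  0.07] yaw -19.87 [-0.023 -1.     0.003]
```

The end stop is felt, with 6 N at TCP y = -71.9, which agrees with the lever being at 0. I'll back off, rise, cross over the lever and come down on its far side.

>>> carry_out(
  motion=[-0.006,0,0,0,0,-1.3,-1,-0.006,-0.01,0,0,0,0,-1,0,-0.02,0,0,0,0,-1,0,-0.02,0,0,0,0,-1,0.01,0,0,0,0,0,-1],
)

```text
t: 6.3
tool_pos: [0.5357, 0.0429, 0.1784]
orientation: [-1.025, 1.457, -1.46]
force: [-0.2, 0.2, 0.2]
opening: 0.0001
```

```bash
python3 look.py c1;python3 look.py c1s side; python3 - <<'E'
import cv2
im=cv2.imread("pics/c1s.png");cv2.imwrite("pics/c1sc.png",cv2.resize(im[160:310,250:450],None,fx=4,fy=4))
E
```

```text
6.35 unit tcp mm [[ -5.66 -71.82 176.72]] op 0.0008641370502376552 F tool [0.91 0.42 0.56] yaw -19.81 [ 0.002 -1.    -0.001]
6.4 unit tcp mm [[ -6.37 -71.76 175.26]] op 0.0009538815395875465 F tool [-0.39  0.41  0.42] yaw -19.88 [ 0.003 -1.    -0.003]
```

View pics/c1sc.png

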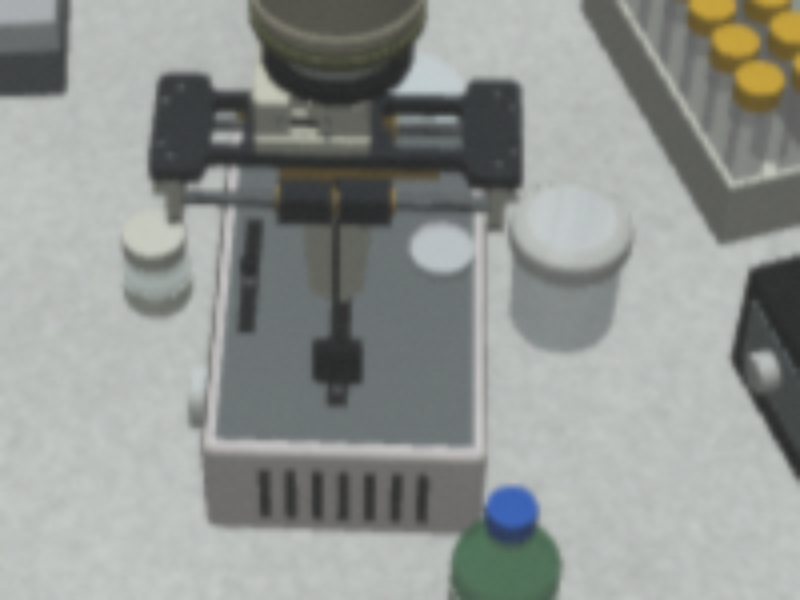

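The lever stays at the end stop, at crop (337,360). Crossing over now.

>>> carry_out(
  motion=[0.012,0,0.0005,0,0,0,-1,0.012,0,0.0005,0,0,0,-1,0.012,0,0,0,0,0,-1,0.002,0,0,0,0,0,-1,0,0,0,0,0,0,-1],
)

```text
t: 6.9
tool_pos: [0.518, 0.0005, 0.1712]
orientation: [-1.033, 1.467, -1.46]
force: [-0.1, -0.3, 0.4]
opening: 0.0008
```

```bash
python3 look.py d1
```

```text
6.95 unit tcp mm [[  -7.33 -115.4   171.19]] op 0.00016465970816656716 F tool [-0.46  0.02  0.2 ] yaw -20.0 [ 0.005 -1.    -0.009]
```

View pics/d1.png

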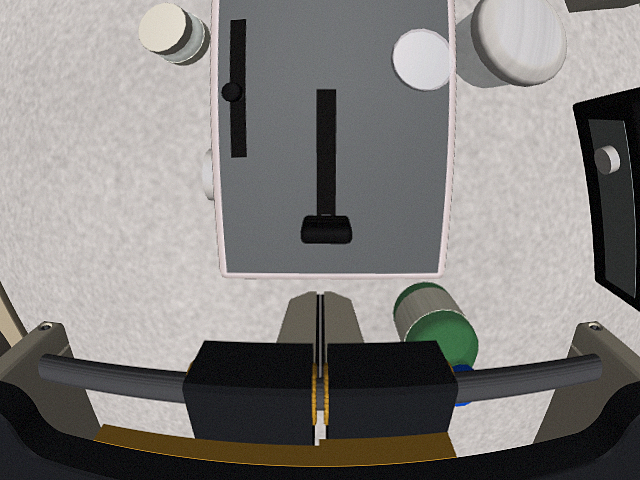

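>>> carry_out(
  motion=[0,0.012,0.0025,0.5,0,0,-1,0,0.012,0,0,0,0,-1,0,0.012,0,0,0,0,-1,0,0.006,0,0,0,0,-1,0,0,0,0,0,0,-1],
)

```text
t: 7.45
tool_pos: [0.5204, 0.0006, 0.1266]
orientation: [-1.028, 1.46, -1.464]
force: [-0.2, -0.5, -0.5]
opening: 0.0009
```

```bash
python3 look.py e1; python3 look.py e1s side; python3 - <<'E'
import cv2
im=cv2.imread("pics/e1s.png");cv2.imwrite("pics/e1sc.png",cv2.resize(im[160:310,250:450],None,fx=4,fy=4))
E
```

```text
7.5 unit tcp mm [[  -5.01 -114.63  126.97]] op 0.0006706841371571133 F tool [-0.03 -0.16  0.24] yaw -19.95 [ 0.004 -1.    -0.   ]
7.55 unit tcp mm [[  -4.57 -114.57  127.65]] op 0.0008208269269998512 F tool [ 0.36 -1.18 -0.81] yaw -19.96 [ 0.004 -1.     0.001]
```

View pics/e1.png

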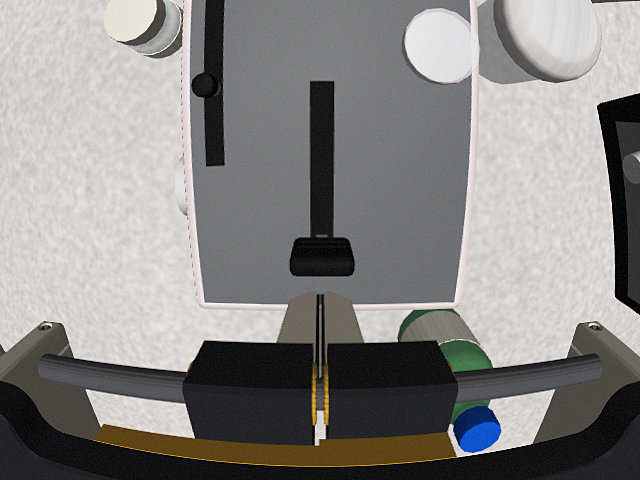

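View pics/e1sc.png

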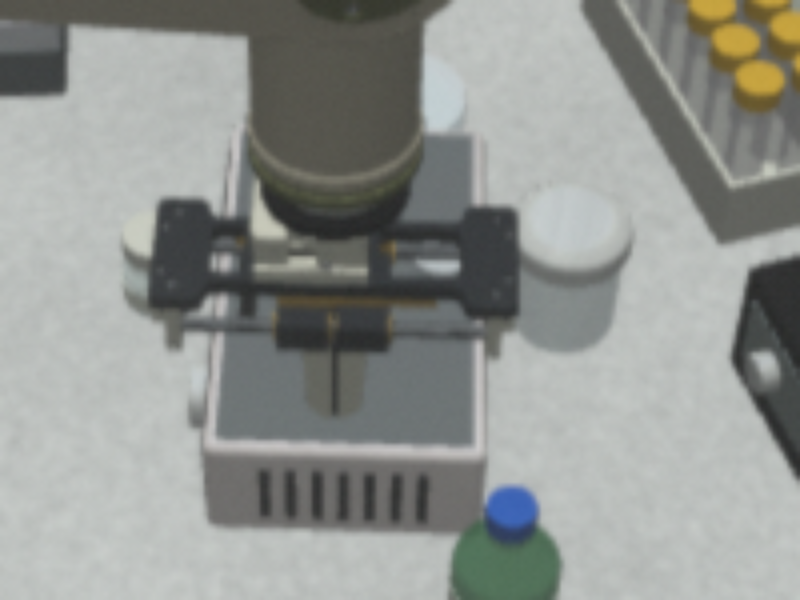

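The finger is clear behind the lever, with the lever in view at wrist (322,256). I start pushing toward the button and watch the force.

>>> carry_out(
  motion=[-0.004,0.002,0,0,0,0,-1,-0.003,0,0,0,0,0,-1,-0.003,0,0,0,0,0,-1,-0.002,0,0,0,0,0,-1,-0.002,0,0,0,0,0,-1],
)

```text
t: 8.05
tool_pos: [0.5273, 0.0145, 0.1275]
orientation: [-1.024, 1.456, -1.466]
force: [-3.1, -5.1, 0.4]
opening: 0.0006
```

```bash
python3 st.py
```

```text
8.05 unit tcp mm [[ -3.31 -99.19 127.46]] F tool [ 5.86 -0.38 -1.19] yaw -19.95 [ 0.004 -1.     0.004]
```

>>> carry_out(
  motion=[-0.002,0,0,0,0,0,-1,-0.002,0,0,0,0,0,-1,-0.0015,0,0,0,0,0,-1,0,0,0,0,0,0,-1,0,0,0,0,0,0,-1],
)

```text
t: 8.55
tool_pos: [0.5291, 0.0194, 0.1275]
orientation: [-1.026, 1.456, -1.467]
force: [0.2, -0.6, -0.8]
opening: 0.0002
```

```bash
python3 st.py
```

```text
8.55 unit tcp mm [[ -3.33 -93.95 127.46]] F tool [0.48 0.83 0.38] yaw -19.96 [ 0.005 -1.     0.004]
```

```bash
python3 look.py f1; python3 - <<'E'
import cv2
im=cv2.imread("pics/f1.png");cv2.imwrite("pics/f1c.png",cv2.resize(im[60:310,180:480],None,fx=2.4,fy=2.4))
E
```

```text
8.6 unit tcp mm [[ -3.31 -93.92 127.45]] op 0.0006621315232598311 F tool [ 0.19  0.86 -0.71] yaw -19.96 [ 0.005 -1.     0.004]
```

View pics/f1.png

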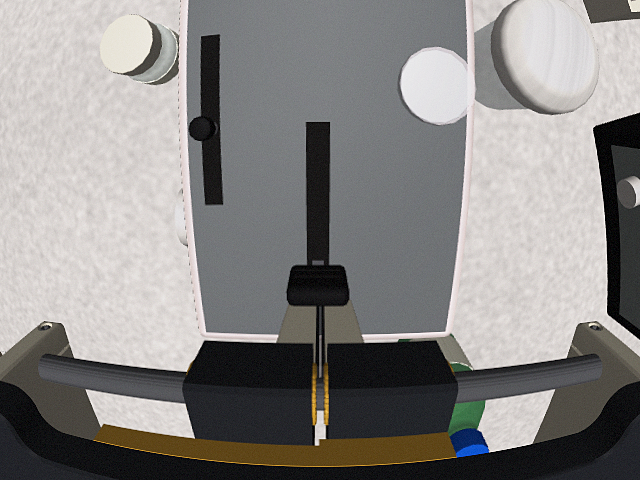

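```bash
cat > lev.py <<'E'
from h import *
v=np.load("p.npy");m=imaging.camera_model("wrist");s=robot.read_state()
def show(m):
    print("slot end",proj(m,U(v,[[-.005,-.0025,.085]]),1).round(0).tolist())
    for l in (0,7,14,21,28,35,42,56): print(l,"front-base(z95)/front-top/back-top rows",proj(m,U(v,[[-.005,-.080+l*.001,.095],[-.005,-.080+l*.001,.127],[-.005,-.090+l*.001,.127]]),1)[:,1].round(1))
if __name__=="__main__": show(m)
E
python3 lev.py
```

```text
slot end [[317.0, 121.0]]
0 front-base(z95)/front-top/back-top rows [272.9 299.9 319.7]
7 front-base(z95)/front-top/back-top rows [260.3 285.4 306. ]
14 front-base(z95)/front-top/back-top rows [247.4 270.4 291.7]
21 front-base(z95)/front-top/back-top rows [234.1 255.  276.9]
28 front-base(z95)/front-top/back-top rows [220.6 239.  261.7]
35 front-base(z95)/front-top/back-top rows [206.8 222.7 245.9]
42 front-base(z95)/front-top/back-top rows [192.8 205.9 229.7]
56 front-base(z95)/front-top/back-top rows [164.4 171.6 196.2]
```

View pics/f1c.png

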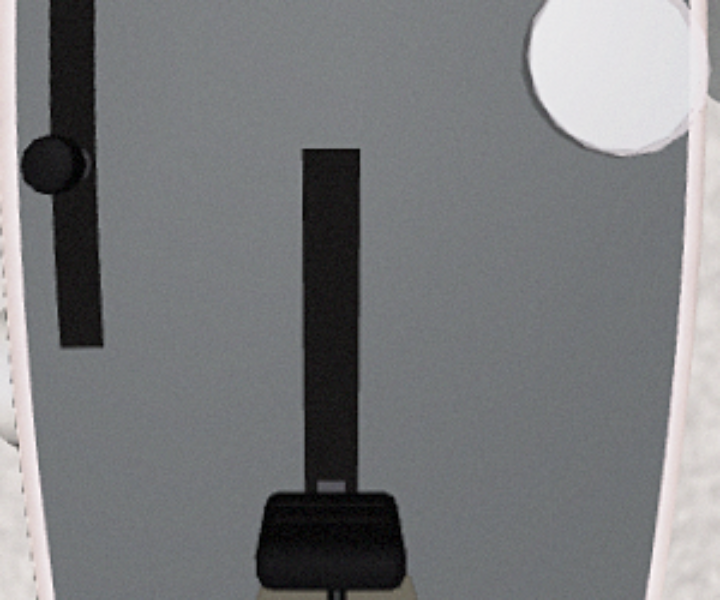

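The lever is at about 5-6 mm and has not snapped yet. Continuing gently.

>>> carry_out(
  motion=[-0.0015,0,0,0,0,0,-1,-0.0015,0,0,0,0,0,-1,0,0,0,0,0,0,-1,0,0,0,0,0,0,-1,0,0,0,0,0,0,-1],
)

```text
t: 9.1
tool_pos: [0.5306, 0.0232, 0.1277]
orientation: [-1.025, 1.456, -1.466]
force: [-0.3, 0.6, 0.3]
opening: 0.0006
```

```bash
python3 look.py f2; python3 lev.py; python3 - <<'E'
import cv2
im=cv2.imread("pics/f2.png");cv2.imwrite("pics/f2c.png",cv2.resize(im[60:310,180:480],None,fx=2.4,fy=2.4))
E
```

```text
9.15 unit tcp mm [[ -3.19 -89.93 127.67]] op 0.00045919156971551534 F tool [ 0.8  -0.78 -0.14] yaw -19.95 [ 0.004 -1.     0.004]
slot end [[317.0, 129.0]]
0 front-base(z95)/front-top/back-top rows [279.9 307.7 327. ]
7 front-base(z95)/front-top/back-top rows [267.5 293.6 313.6]
14 front-base(z95)/front-top/back-top rows [254.7 278.9 299.7]
21 front-base(z95)/front-top/back-top rows [241.6 263.7 285.2]
28 front-base(z95)/front-top/back-top rows [228.3 248.  270.2]
35 front-base(z95)/front-top/back-top rows [214.7 231.9 254.8]
42 front-base(z95)/front-top/back-top rows [200.8 215.4 238.8]
56 front-base(z95)/front-top/back-top rows [172.6 181.4 205.8]
```

View pics/f2c.png

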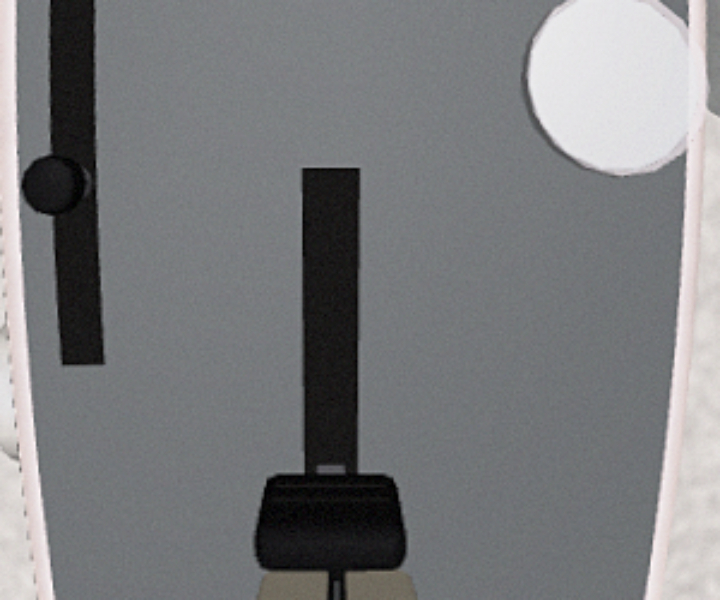

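First click: the lever reads about 14 mm, with the finger clear of it at TCP -89.9. On to the second.

>>> carry_out(
  motion=[-0.002,0.001,0,0,0,0,-1,-0.002,0,-0.001,0,0,0,-1,-0.0015,0,0,0,0,0,-1,0,0,0,0,0,0,-1,0,0,0,0,0,0,-1],
)

```text
t: 9.65
tool_pos: [0.5312, 0.0276, 0.1266]
orientation: [-1.027, 1.455, -1.469]
force: [-1.9, -3.3, 1.8]
opening: 0.0003
```

```bash
python3 st.py
```

```text
9.65 unit tcp mm [[ -4.17 -85.58 126.61]] F tool [ 3.77 -1.74 -0.67] yaw -19.98 [ 0.007 -1.     0.004]
```

>>> carry_out(
  motion=[-0.002,0,0,0,0,0,-1,-0.0015,0,0,0,0,0,-1,-0.0015,0,0,0,0,0,-1,0,0,0,0,0,0,-1,0,0,0,0,0,0,-1],
)

```text
t: 10.15
tool_pos: [0.5331, 0.0328, 0.1266]
orientation: [-1.026, 1.456, -1.468]
force: [1.1, -1.8, -0.3]
opening: 0.0002
```

```bash
python3 st.py
```

```text
10.15 unit tcp mm [[ -4.19 -80.04 126.62]] F tool [1.3  0.32 1.62] yaw -19.99 [ 0.006 -1.     0.004]
```

Contact came at -85.6 as predicted, so the snap should come near -78.5.

>>> carry_out(
  motion=[-0.0015,0,0,0,0,0,-1,-0.0015,0,0,0,0,0,-1,0,0,0,0,0,0,-1,0,0,0,0,0,0,-1,0,0,0,0,0,0,-1],
)

```text
t: 10.65
tool_pos: [0.5344, 0.037, 0.1265]
orientation: [-1.025, 1.456, -1.467]
force: [0.5, -1.1, 0.3]
opening: 0.0002
```

```bash
python3 look.py g1; python3 lev.py; python3 - <<'E'
import cv2
im=cv2.imread("pics/g1.png");cv2.imwrite("pics/g1c.png",cv2.resize(im[60:310,180:480],None,fx=2.4,fy=2.4))
E
```

```text
10.7 unit tcp mm [[ -4.39 -75.67 126.49]] op 0.0005095315075328547 F tool [-0.85 -0.38  0.11] yaw -19.96 [ 0.004 -1.     0.004]
slot end [[319.0, 157.0]]
0 front-base(z95)/front-top/back-top rows [305.1 336.3 354.1]
7 front-base(z95)/front-top/back-top rows [293.3 323.1 341.7]
14 front-base(z95)/front-top/back-top rows [281.2 309.5 328.8]
21 front-base(z95)/front-top/back-top rows [268.7 295.3 315.4]
28 front-base(z95)/front-top/back-top rows [255.9 280.5 301.4]
35 front-base(z95)/front-top/back-top rows [242.8 265.2 286.9]
42 front-base(z95)/front-top/back-top rows [229.4 249.5 271.8]
56 front-base(z95)/front-top/back-top rows [201.8 216.7 240.3]
```

View pics/g1c.png

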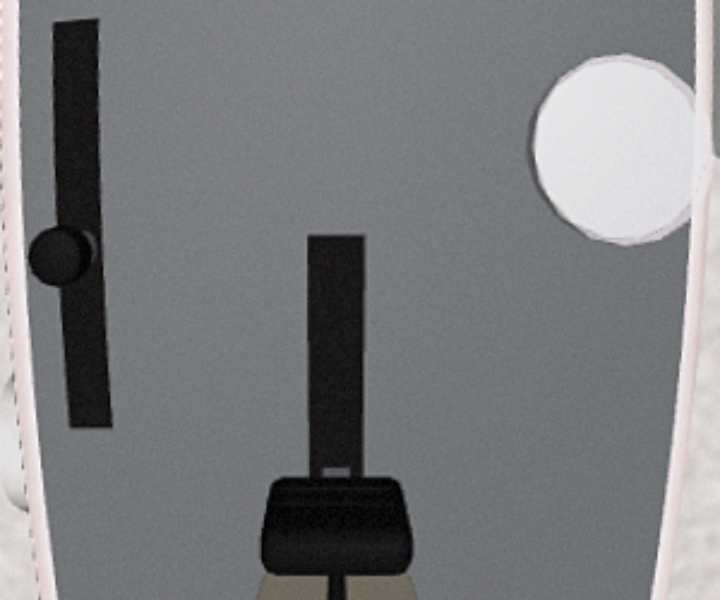

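Second click: the base is at row 259, which gives 28 mm after the earlier bias. Now the third: contact expected near -71.5, snap near -64.5, and I must stay short of -58.

>>> carry_out(
  motion=[-0.002,0,0,0,0,0,-1,-0.002,0,0,0,0,0,-1,-0.0015,0,0,0,0,0,-1,0,0,0,0,0,0,-1,0,0,0,0,0,0,-1],
)

```text
t: 11.2
tool_pos: [0.5359, 0.0409, 0.1265]
orientation: [-1.028, 1.456, -1.469]
force: [-1.6, -3.0, 0.2]
opening: 0.0012
```

```bash
python3 st.py
```

```text
11.2 unit tcp mm [[ -4.34 -71.49 126.52]] F tool [ 3.37 -0.14 -0.51] yaw -19.99 [ 0.008 -1.     0.004]
```

>>> carry_out(
  motion=[-0.0015,0,0,0,0,0,-1,-0.0015,0,0,0,0,0,-1,-0.001,0,0,0,0,0,-1,0,0,0,0,0,0,-1,0,0,0,0,0,0,-1],
)

```text
t: 11.7
tool_pos: [0.5372, 0.0445, 0.1265]
orientation: [-1.028, 1.456, -1.47]
force: [-1.5, -2.4, 1.1]
opening: 0.0002
```

```bash
python3 st.py
```

```text
11.7 unit tcp mm [[ -4.35 -67.63 126.52]] F tool [ 2.79 -1.09 -0.58] yaw -20.01 [ 0.008 -1.     0.004]
```

>>> carry_out(
  motion=[-0.0015,0,0,0,0,0,-1,-0.001,0,0,0,0,0,-1,0,0,0,0,0,0,-1,0,0,0,0,0,0,-1,0,0,0,0,0,0,-1],
)

```text
t: 12.2
tool_pos: [0.5386, 0.0484, 0.1264]
orientation: [-1.026, 1.456, -1.468]
force: [1.3, -0.3, 0.2]
opening: 0.0006
```

```bash
python3 st.py
```

```text
12.2 unit tcp mm [[ -4.4  -63.49 126.44]] F tool [-0.14 -0.16  1.35] yaw -19.98 [ 0.006 -1.     0.004]
```

```bash
python3 look.py g2; python3 lev.py; python3 - <<'E'
import cv2
im=cv2.imread("pics/g2.png");cv2.imwrite("pics/g2c.png",cv2.resize(im[60:310,180:480],None,fx=2.4,fy=2.4))
E
```

```text
12.25 unit tcp mm [[ -4.4  -63.52 126.45]] op 0.0003190677430000935 F tool [0.81 0.52 0.38] yaw -19.98 [ 0.006 -1.     0.004]
slot end [[319.0, 180.0]]
0 front-base(z95)/front-top/back-top rows [324.6 357.7 374.2]
7 front-base(z95)/front-top/back-top rows [313.4 345.6 362.8]
14 front-base(z95)/front-top/back-top rows [302.  332.8 350.8]
21 front-base(z95)/front-top/back-top rows [290.1 319.6 338.4]
28 front-base(z95)/front-top/back-top rows [277.9 305.8 325.3]
35 front-base(z95)/front-top/back-top rows [265.3 291.4 311.8]
42 front-base(z95)/front-top/back-top rows [252.4 276.5 297.6]
56 front-base(z95)/front-top/back-top rows [225.7 245.3 267.8]
```

View pics/g2c.png

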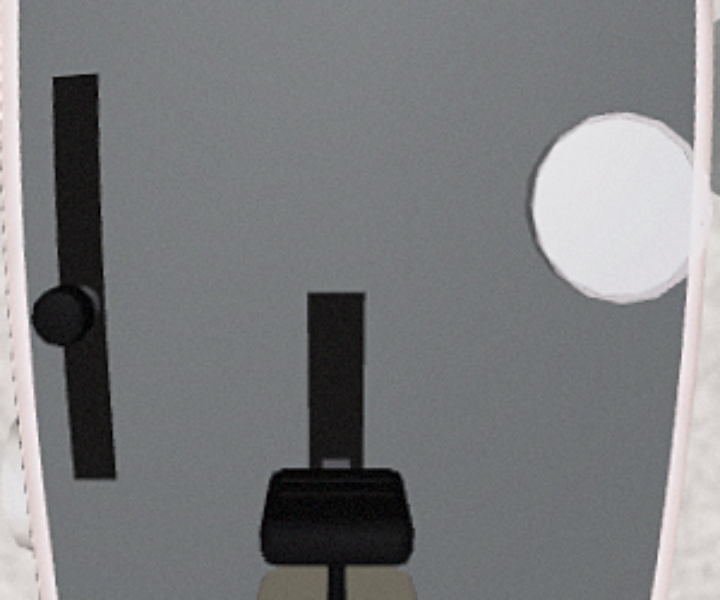

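The lever is in the third click: base row 255 gives about 42 mm, force 0, finger clear. I'll retreat and rise.

>>> carry_out(
  motion=[0.005,0,0,0,0,0,-1,0.006,-0.005,0,0,0,0,-1,0,-0.02,0,0,0,0,-1,0,-0.025,0,0,0,0,-1,0,-0.01,0,0,0,0,-1],
)

```text
t: 12.75
tool_pos: [0.5323, 0.0364, 0.1866]
orientation: [-1.03, 1.46, -1.467]
force: [0.8, -0.2, 0.2]
opening: 0.0
```

>>> carry_out(
  motion=[0,0,0,0,0,0,-1,-0.025,0,0,0,0,0,-1,-0.025,0,0,0,0,0,-1,-0.025,0,0,0,0,0,-1,0,0,0,0,0,0,-1],
)

```text
t: 13.25
tool_pos: [0.559, 0.1069, 0.1851]
orientation: [-1.027, 1.46, -1.47]
force: [-0.3, -0.6, 1.4]
opening: 0.0002
```

```bash
python3 st.py
```

```text
13.25 unit tcp mm [[ -5.23  -1.61 185.13]] F tool [ 0.66 -1.36 -0.11] yaw -20.2 [ 0.008 -1.     0.001]
```

>>> carry_out(
  motion=[-0.02,0,0,0,0,0,-1,-0.02,0,0,0,0,0,-1,-0.02,0,0,0,0,0,-1,-0.015,0,0,0,0,0,-1,0,0,0,0,0,0,-1],
)

```text
t: 13.75
tool_pos: [0.5832, 0.1763, 0.1789]
orientation: [-1.035, 1.464, -1.471]
force: [0.0, -0.4, -0.3]
opening: 0.0005
```

```bash
python3 look.py i1; python3 look.py i1s side;python3 look.py i1n scene; python3 - <<'E'
import cv2,numpy as np
a=cv2.imread("pics/i1s.png")[140:310,260:430];b=cv2.imread("pics/i1n.png")[170:310,260:430]
b=cv2.copyMakeBorder(b,0,30,0,0,0)
cv2.imwrite("pics/i1c.png",cv2.resize(np.hstack([a,b]),(800,400)))
E
```

```text
13.8 unit tcp mm [[ -6.22  71.06 178.77]] op 0.0004472586966206248 F tool [ 0.1   0.45 -0.15] yaw -20.23 [ 0.013 -1.    -0.004]
13.85 unit tcp mm [[ -6.06  70.55 179.02]] op 0.0006273134286261517 F tool [ 1.16 -0.53  0.24] yaw -20.27 [ 0.014 -1.    -0.004]
13.9 unit tcp mm [[ -5.91  70.35 179.28]] op 0.00031575715840035046 F tool [0.39 0.26 0.3 ] yaw -20.29 [ 0.013 -1.    -0.004]
```

View pics/i1c.png

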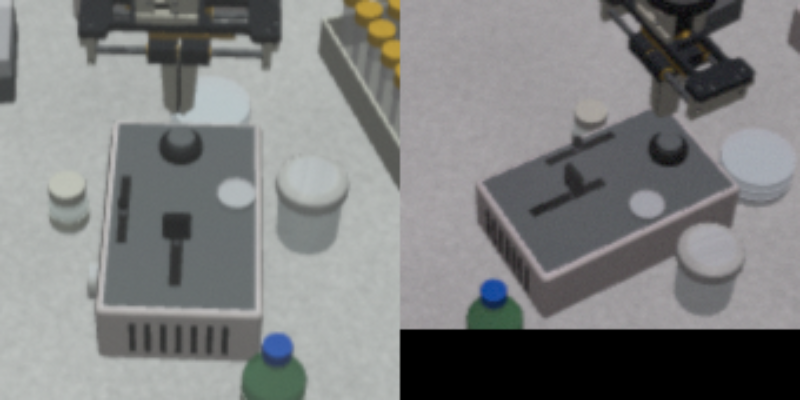

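View pics/i1.png

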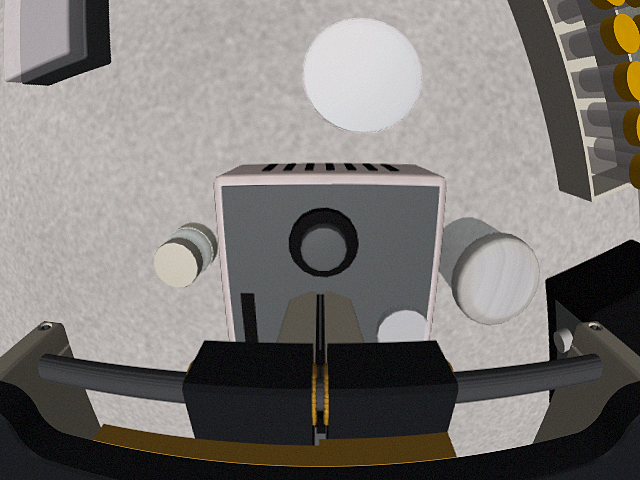

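>>> carry_out(
  motion=[-0.007,0.01,0,0,0,0.7,-1,-0.005,0.012,0,0,0,0,-1,0,0.012,0,0,0,0,-1,0,0,0,0,0,0,-1,0,0,0,0,0,0,-1],
)

```text
t: 14.4
tool_pos: [0.5865, 0.1841, 0.1412]
orientation: [-1.023, 1.471, -1.465]
force: [-0.9, -0.3, -0.5]
opening: 0.0006
```

```bash
python3 look.py j1; python3 look.py j1s side;python3 look.py j1n scene; python3 - <<'E'
import cv2,numpy as np
from h import *
v=np.load("p.npy");m=imaging.camera_model("wrist");print(proj(m,U(v,[[-.005,.085,.107],[-.02,.085,.107],[.01,.085,.107],[-.005,.1,.107]]),1))
a=cv2.imread("pics/j1s.png")[140:310,260:430];b=cv2.imread("pics/j1n.png")[170:310,260:430]
b=cv2.copyMakeBorder(b,0,30,0,0,0)
cv2.imwrite("pics/j1c.png",cv2.resize(np.hstack([a,b]),(800,400),interpolation=2))
E
```

```text
14.45 unit tcp mm [[ -6.04  80.27 140.94]] op 0.0006836472367755193 F tool [-0.45 -0.03 -0.11] yaw -20.44 [ 0.002 -1.    -0.005]
14.5 unit tcp mm [[ -5.8   80.49 141.49]] op 0.0002901819231999306 F tool [ 0.52  0.23 -0.16] yaw -20.44 [ 0.001 -1.    -0.004]
14.55 unit tcp mm [[ -5.53  80.65 141.97]] op 0.0005700330507760593 F tool [-1.17  0.35 -0.45] yaw -20.44 [ 0.001 -1.    -0.004]
[[321.72952943 287.9960199 ]
 [293.83331458 288.10184108]
 [349.63273323 287.73516911]
 [321.53631116 261.74775928]]
```

View pics/j1c.png

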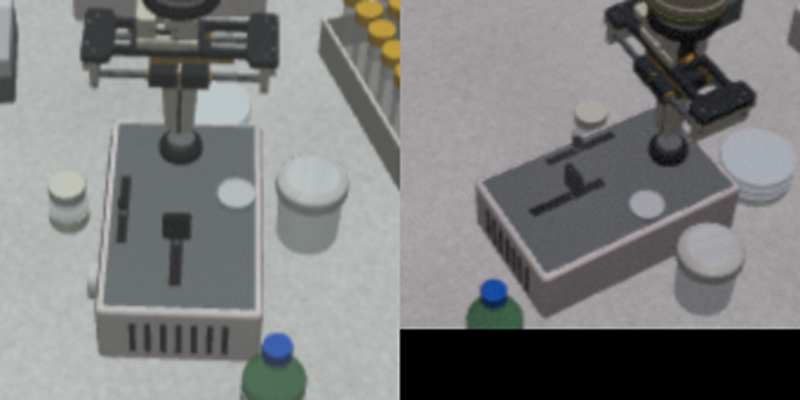

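View pics/j1.png

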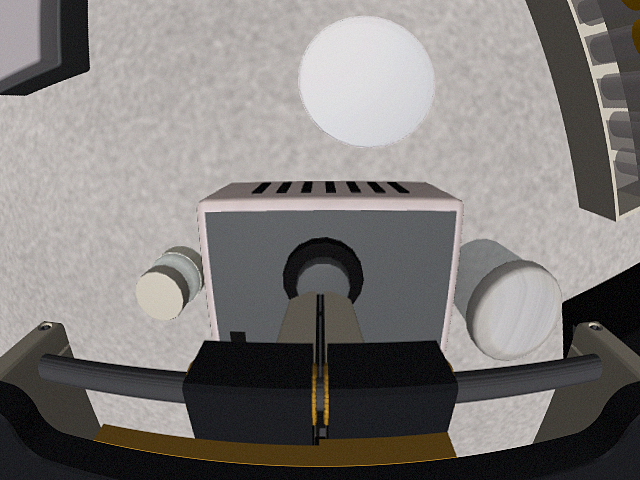

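>>> carry_out(
  motion=[-0.0035,0.005,0,0,0,0,-1,0,0.004,0,0,0,0,-1,0,0,0,0,0,0,-1,0,0,0,0,0,0,-1,0,0,0,0,0,0,-1],
)

```text
t: 15.05
tool_pos: [0.5891, 0.1881, 0.1337]
orientation: [-1.019, 1.468, -1.465]
force: [-0.3, -0.7, -0.3]
opening: 0.0006
```

```bash
python3 st.py
```

```text
15.05 unit tcp mm [[ -4.82  85.06 133.65]] F tool [ 0.76  0.28 -0.03] yaw -20.42 [-0.001 -1.    -0.002]
```

>>> carry_out(
  motion=[0,0.003,0,0,0,0,-1,0,0.002,0,0,0,0,-1,0,0.002,0,0,0,0,-1,0,0,0,0,0,0,-1,0,0,0,0,0,0,-1],
)

```text
t: 15.55
tool_pos: [0.5893, 0.1881, 0.1264]
orientation: [-1.019, 1.468, -1.465]
force: [-0.0, 0.0, 0.3]
opening: 0.0001
```

```bash
python3 st.py
```

```text
15.55 unit tcp mm [[ -4.59  85.1  126.37]] F tool [-0.04 -0.32 -0.02] yaw -20.43 [-0.001 -1.    -0.001]
```

>>> carry_out(
  motion=[0,0.002,0,0,0,0,-1,0,0.002,0,0,0,0,-1,0,0.002,0,0,0,0,-1,0,0.0015,0,0,0,0,-1,0,0,0,0,0,0,-1],
)

```text
t: 16.05
tool_pos: [0.5895, 0.1882, 0.1206]
orientation: [-1.018, 1.468, -1.465]
force: [-3.6, -0.3, 4.8]
opening: 0.0007
```

```bash
python3 st.py
```

```text
16.05 unit tcp mm [[ -4.42  85.28 120.57]] F tool [ 1.52 -4.81 -3.28] yaw -20.42 [-0.001 -1.    -0.   ]
```

>>> carry_out(
  motion=[0,0.0015,0,0,0,0,-1,0,0.0015,0,0,0,0,-1,0,0.0015,0,0,0,0,-1,0,0.001,0,0,0,0,-1,0,0.001,0,0,0,0,-1],
)

```text
t: 16.55
tool_pos: [0.5896, 0.1882, 0.1203]
orientation: [-1.017, 1.466, -1.466]
force: [-5.0, -1.0, 8.9]
opening: 0.0005
```

```bash
python3 st.py
```

```text
16.55 unit tcp mm [[ -4.31  85.34 120.29]] F tool [ 2.69 -8.86 -4.34] yaw -20.4 [-0.002 -1.     0.001]
```

>>> carry_out(
  motion=[0,0.003,0,0,0,0,-1,0,0.003,0,0,0,0,-1,0,0.003,0,0,0,0,-1,0,0.003,0,0,0,0,-1,0,0.003,0,0,0,0,-1],
)

```text
t: 17.05
tool_pos: [0.5897, 0.1883, 0.12]
orientation: [-1.016, 1.464, -1.466]
force: [-14.7, -3.5, 23.5]
opening: 0.0005
```

```bash
python3 st.py
```

```text
17.05 unit tcp mm [[ -4.24  85.44 119.99]] F tool [  8.36 -23.56 -12.48] yaw -20.36 [-0.002 -1.     0.003]
```

The button is bottomed: 23 N with no further travel. I'll let it up.

>>> carry_out(
  motion=[0,-0.004,0,0,0,0,-1,0,-0.008,0,0,0,0,-1,0,-0.015,0,0,0,0,-1,0,-0.02,0,0,0,0,-1,0,-0.02,0,0,0,0,-1],
)

```text
t: 17.55
tool_pos: [0.5878, 0.1878, 0.1876]
orientation: [-1.021, 1.467, -1.466]
force: [-0.3, -0.1, -0.1]
opening: -0.0
```

>>> carry_out(
  motion=[0,-0.02,0,0,0,0,-1,0.02,-0.01,0,0,0,0,-1,0.03,0,0,0,0,0,-1,0.01,0,0,0,0,0,-1,0,0,0,0,0,0,-1],
)

```text
t: 18.05
tool_pos: [0.5693, 0.1314, 0.2267]
orientation: [-1.012, 1.461, -1.466]
force: [-0.8, 0.5, 0.2]
opening: 0.0006
```

```bash
python3 look.py k1; python3 lev.py; python3 look.py k1s side; python3 look.py k1n scene; python3 - <<'E'
import cv2,numpy as np
from h import *
v=np.load("p.npy");m=imaging.camera_model("wrist");print(proj(m,U(v,[[-.005,.085,.107],[-.005,.085,.101]]),1))
a=cv2.imread("pics/k1s.png")[140:310,260:430];b=cv2.imread("pics/k1n.png")[170:310,260:430]
b=cv2.copyMakeBorder(b,0,30,0,0,0)
cv2.imwrite("pics/k1c.png",cv2.resize(np.hstack([a,b]),(800,400),interpolation=2))
E
```

```text
18.1 unit tcp mm [[ -4.01  25.48 226.55]] op 0.0008919258559885087 F tool [-0.71 -0.52  0.75] yaw -20.28 [-0.005 -1.     0.007]
slot end [[318.0, 272.0]]
0 front-base(z95)/front-top/back-top rows [356.6 378.  387.2]
7 front-base(z95)/front-top/back-top rows [350.1 371.3 380.8]
14 front-base(z95)/front-top/back-top rows [343.5 364.4 374.2]
21 front-base(z95)/front-top/back-top rows [336.8 357.3 367.4]
28 front-base(z95)/front-top/back-top rows [329.9 350.1 360.4]
35 front-base(z95)/front-top/back-top rows [322.9 342.6 353.2]
42 front-base(z95)/front-top/back-top rows [315.7 335.  345.8]
56 front-base(z95)/front-top/back-top rows [300.9 319.1 330.5]
18.15 unit tcp mm [[ -4.24  25.97 226.14]] op 0.0006445118500124998 F tool [ 0.14 -0.1   0.48] yaw -20.24 [-0.005 -1.     0.006]
18.2 unit tcp mm [[ -4.43  26.25 225.82]] op 0.0003420991491471293 F tool [ 0.26  0.61 -0.13] yaw -20.21 [-0.005 -1.     0.006]
[[318.21623107 170.56581901]
 [318.20334046 169.77719844]]
```

View pics/k1c.png

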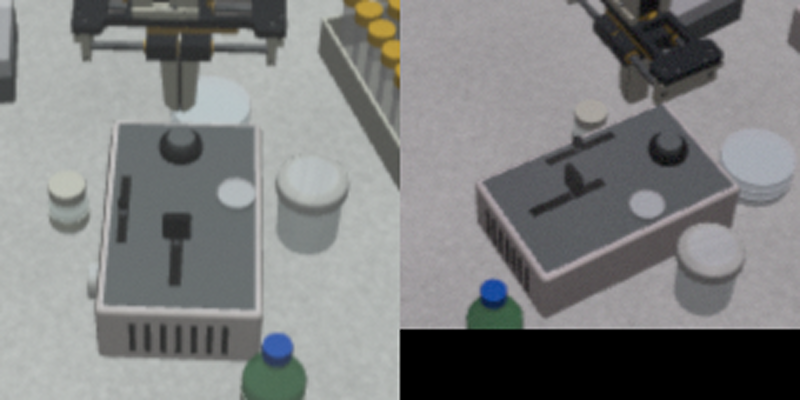

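View pics/k1.png

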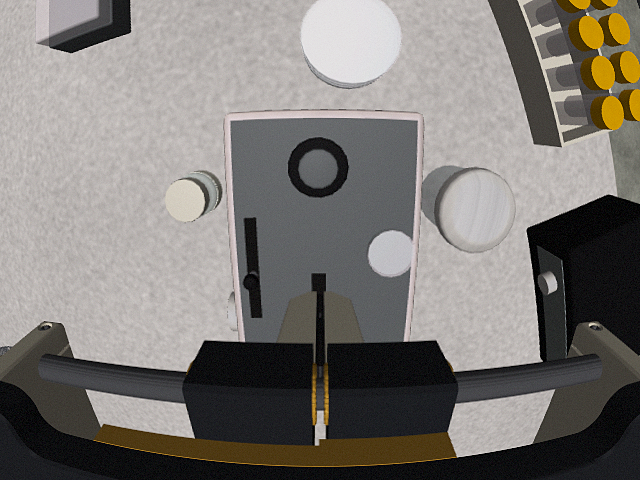

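The lever is unchanged at crop (177,226) and the button is back up. The pin and dish are where they were and the finger is clear, so I'm handing in.

```bash
python3 -c "
from plant import robot
print(robot.close_job())"
```

```text
the job is handed in; nothing more can be done
None
```

The attenuator lever is resting in the third click, and the lamp button was then pressed fully down and let back up. The job was handed in at about 18 s, with the arm clear of everything.

- **Lever to the end stop:** I pushed it from the first click back to the stop with the closed fingertips, and felt the stop at about 6 N.
- **Counting the clicks:** I then pushed it from the far side, at up to about 6 N. After each of the three snaps, the force fell to about 0 and the wrist camera showed the lever at about 14, 28 and 42 mm. The pusher stopped about 6 mm before it would have touched the lever again.
- **Button:** I pressed it until it stopped moving, about 6 mm down. The 23.5 N down (about 28 N in all) used to confirm this was more than the 5 N it needs. After release, the pictures show it up.
- **Final checks:** The side and scene pictures after the button press show the lever unmoved since the third click. By eye, the iris pin, dish and other nearby items are also where they were.
- **What disagreed:** The model of the unit that I fitted to the images was 2–4 pixels off at some corners. It also put the unit's top at 82 mm instead of 85 mm. I therefore used the felt contact points and the lever pictures to place the pushes.

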